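Open the sifter lid of the tall topping shaker

TASK

Turn the dial on the lid of the tall shaker so that its window stands over the largest opening (next to the largest round mark on the steel rim), ready for the chickpeas to be shaken out, and let go. Keep the shaker standing upright where it is, and leave the squat shaker next to it and its dial alone.

Things in the scene. Friction and masses are not known exactly. Their poses are not given: they have to be found in the camera images.
- tall_shaker: The taller of two loose glass topping shakers with the same lid: about 0.6 kg, 155 mm tall with the dial's bar (the squat one 110 mm). Jar 76 mm in diameter; steel lid rim 92 mm in diameter, its flat top 120 mm up. Origin: centre of underside, z up. On the rim 38 mm from the axis are 3 round black marks: small (5 mm) on the shaker's x axis, middle (8 mm), largest (13 mm).
- tall_dial (a joint): Angle of the tall shaker's dial (grey disc, 62 mm in diameter, one wedge notch in its edge: the window), rad, counter-clockwise seen from above. 0: window at the small mark and opening; 0.7: at the middle; 1.4: at the largest. Turns from -0.35 to 2.1 against light friction (0.03 N m), no clicks, no stop at the openings; stays where left.
- tall_grip (a point): Point on the axis of the tall shaker's dial where its bar is gripped: 147 mm above the worktop, 8 mm below the bar's top, 22 mm above the disc. Turns with the dial: x points along the bar to the window, z up. The bar is 12 mm wide (along y), 30 mm high, from 24 mm behind the axis to 14 mm before it (window side), with a thin black line on top.
- squat_window (a point): Centre of the window (notch in the dial's disc) of the squat shaker, 23.5 mm from its axis and 78 mm above the worktop; to be left where it is. x points from the squat shaker's axis outwards through the window.

How it is judged:
By the outcome, as a careful person would: the job done as asked, in the order asked, and still so for the second after the job is handed in, with the robot touching nothing.
It also fails if it takes over 26 s, if anything falls off the work surface, if the arm or the gripper's body presses on something with over 40 N, if the wrist force passes 120 N, or if a joint passes its speed limit or range.

ROBOT

A 6-joint arm with a two-finger parallel gripper is mounted at the origin on a cart in front of the work surface, level with it; the furniture and walls round the work are solid. World frame = base frame: x ahead of the robot, y to its left, z up, the work surface at z = 0. Lengths are in m, angles in rad, forces in N, time in s.
With the tool pointing down it reaches from about 0.3 to 0.75 m from the base axis. Payload 8.5 kg.
Tool frame: the origin (TCP) lies on the centre line of the jaws, within the pads' length; the fingertips stand robot.nose_length ahead of it and the grasp point (between the pads) lies 2 mm behind it (robot.nose_length is the distance from the TCP to the fingertips, in m); z points along the fingers, y is the line along which they close (so a half turn about z gives the same grasp; the last joint's range is limited). The gripper opens to 85 mm and grips with 20 to 120 N. Pads are 22 mm wide; open, the fingers measure 114 mm over their backs; the gripper's body (76 mm by 85 mm) begins 54 mm behind the grasp point. The pads swing forward as they close: fully open they stand 13 mm farther back than shut.
Start: joints at [0.95, 0.381, 1.297, -0, 1.464, -0.215], TCP at [0.217, 0.505, 0.248] pointing down, gripper open.
Joint ranges: [-3.11, 3.11], [-0.89, 2.33], [0.22, 2.48], [-1.42, 4.56], [0.17, 2.85], [-2.88, 2.88]. Speed limits (rad/s): [2.39, 2.39, 3.14, 3.14, 3.14, 3.14].

INTERFACE

Orientations are given as a unit quaternion [w, x, y, z].
In Python, from rig import robot, vision gives the robot as it stands. The module is installed in compiled form; this text tells all that it offers.
- The arm moves only by the tool apply_moves, never from a script. Its argument "plan" is a list that holds one entry, the list of rows, each a list of 4 numbers: the shift along the tool's x, y, z normalised to -1 to 1, where 1 is 25 mm, then the turn about the tool's z normalised to -1 to 1, where 1 is 0.5 rad. In form: [[[dx, dy, dz, spin], ...]]. A call has 1 to 20 rows; each row shifts and turns the commanded pose from where the row before left it, along the tool's axes as they then stand; what a row does not reach is not made up. A row lasts 1/8 s, in which the tool goes at most 62.5 mm and 10.7 degrees, less where a joint would pass 70% of its speed; a pose out of reach is approached as far as the arm can. A call with a number of a shift or a turn outside -1 to 1 is refused whole. A call with a gripper value outside its range is refused whole. "hand" is the opening, from 0 (shut) to 1 (fully open), set as the call begins (left out, the last holds). The fingers move at their own pace and stop on an object; the grip force is fixed at half the most. Time passes only in rows, so rows that do not move let the fingers close. It gives the time, the measured TCP pose, the force, the opening and the grip force at its end, in the units of the state.
- robot.observe(): the state, without advancing time (a new reading comes with each control period).
- vision.grab_frame(name): name is "scene" or "top"; returns a dict with "img" (384x512x3 uint8, blue, green, red), "depth" (384x512 float32, m along the optical axis (not along the pixel's ray), 0 where there is no reading), "fx", "fy", "cx", "cy" (pixels), "rvec" (rotation vector, rad) and "tvec" (3), from world to camera coordinates, as OpenCV has them. Camera axes: x right, y down, z forward; pixel columns grow to the right and rows downward; lengths in m; the calibration is good to about 2 mm. A picture is of the moment at which its call begins.
- robot.close_job(): hands the job in; it is judged then, once.
Trained networks look in a picture, given as the dict that the camera call returned (one of the last four; its "shot" number tells which), for a name from the list of things; names that differ only in an ending like _2 or _b are one class to them, and where a whole thing is asked for, a point or a joint stands for the part that bears it (a point fixed in the world has none). Each returns a list of dicts, best first, with "p" (0 to 1); they miss things now and then, are a little off and sometimes report something else, mostly with a low value. They report only what shows in the picture. A call takes as long as a camera call.
- vision.regions_of(query, picture): "mask" (384x512 bool, what is visible of it) and "box" ([left, top, right, bottom] in pixels, round what is visible of it).
The state is a dict: "time": time; "q": joint angles; "joint_velocities": joint speeds; "tau": joint torques, N m; "ee_pos": TCP position; "orientation": TCP orientation; "force": force on the tool from outside, world axes, zero at the start; "wrist_torque": the same for the moment, N m; "finger_gap": finger opening in m; "finger_force": force on a finger pad.
Only numpy, scipy, OpenCV 4.12 (cv2) and the standard library are available. Lean on these libraries where they do the work, as an engineer would, in place of code of your own. Each camera call takes 0.05 s, during which the arm holds its last target. There are 200 camera calls.

## Working session

There is one attempt and no reset: what is moved stays moved. The work goes in short steps, Python scripts to look and compute and a tool call to move; the robot and the scene stay as the last step left them, time stands still between calls to the robot, and variables do not carry over. Pictures are saved under pics/ and viewed, at most 10 in all, crops included, and the job is handed in when it is done.

Besides the shell and the picture viewer there is one more tool, called after "Request:" as a command line: name --argument value ..., lists and objects as JSON in quotes. apply_moves: Moves the arm, as the interface text tells. Its arguments: {"type":"object","properties":{"plan":{"type":"array","items":{"type":"array","items":{"type":"array","items":{"type":"number","minimum":-1,"maximum":1}}}},"hand":{"type":"number"}},"required":["plan"]}

```bash
mkdir -p pics
cat > h.py <<'E'
import numpy as np, cv2
from rig import robot, vision
def cam(f):
    K=np.array([[f["fx"],0,f["cx"]],[0,f["fy"],f["cy"]],[0,0,1]]);R=cv2.Rodrigues(np.array(f["rvec"],float))[0];return K,R,np.array(f["tvec"],float).reshape(3)
def at_z(f,uv,z):
    K,R,t=cam(f);uv=np.atleast_2d(uv).astype(float)
    d=np.c_[uv,np.ones(len(uv))]@np.linalg.inv(K).T@R; c=-R.T@t
    return c+d*((z-c[2])/d[:,2])[:,None]
def proj(f,P):
    K,R,t=cam(f);p=(np.atleast_2d(P)@R.T+t)@K.T;return p[:,:2]/p[:,2:]
E
python3 - <<'E'
from h import *
o=robot.observe();print(o,robot.nose_length)
for n in("scene","top"):
    f=vision.grab_frame(n);K,R,t=cam(f);print(n,-R.T@t,f["fx"])
    for q in("tall_shaker","tall_dial","squat_window"):
        for r in vision.regions_of(q,f)[:3]:print(q,r["p"],r["box"])
    cv2.imwrite(f"pics/{n}0.png",f["img"])
E
```

```text
{'time': 0.0, 'q': array([ 9.49704270e-01,  3.81220913e-01,  1.29826767e+00,  4.30358908e-06,
        1.46362629e+00, -2.15286368e-01]), 'joint_velocities': array([ 0.00160331, -0.00066495,  0.00112782,  0.00060297,  0.00049269,
       -0.00089568]), 'tau': array([-8.47374722e-04, -4.48458552e+01, -2.31283361e+01, -1.65593242e-04,
        4.76016270e-03,  4.18957507e-05]), 'ee_pos': array([0.21694809, 0.50510519, 0.24769606]), 'orientation': array([-3.11047943e-04,  2.01513639e-01,  9.79485413e-01, -6.94656333e-04]), 'force': array([-1.01117747, -0.01124008, -0.35982383]), 'wrist_torque': array([-0.02736743, -0.03848949, -0.01168262]), 'finger_force': 0.0, 'finger_gap': 0.08532289381359666} 0.017
scene [ 0.11901465 -0.49622452  0.57166849] 405.49708146209923
tall_shaker 0.84 [257.0, 200.3, 303.6, 277.1]
tall_dial 0.63 [267.7, 201.3, 299.9, 228.3]
squat_window 0.83 [214.9, 188.6, 242.6, 214.6]
top [0.39215064 0.08894975 0.9557034 ] 420.45847080477324
tall_shaker 0.83 [270.5, 182.0, 316.6, 229.3]
tall_dial 0.95 [276.2, 188.8, 312.3, 221.7]
squat_window 0.78 [206.8, 206.1, 231.2, 234.3]
```

Run:
```python
from h import *
a=cv2.imread("pics/top0.png");b=cv2.imread("pics/scene0.png")
A=cv2.resize(a[165:255,190:330],None,fx=5.6,fy=5.6,interpolation=cv2.INTER_CUBIC)
cv2.imwrite("pics/topc.png",A)
cv2.imwrite("pics/sc.png",b)
```

```text
(no output)
```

View pics/topc.png

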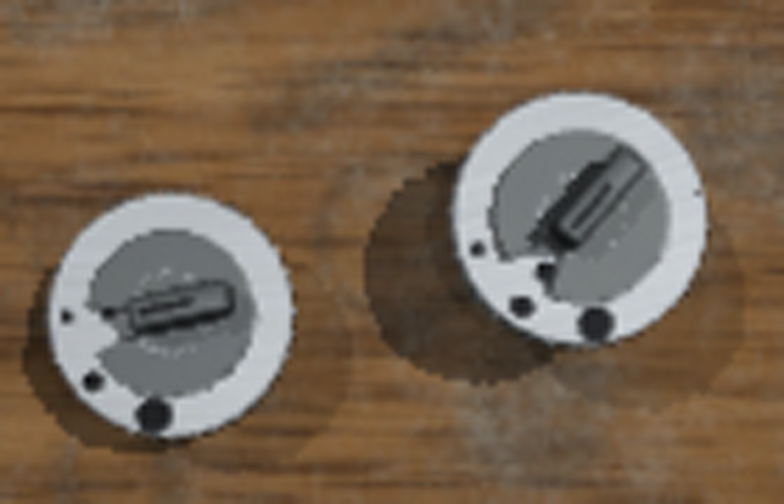

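View pics/sc.png

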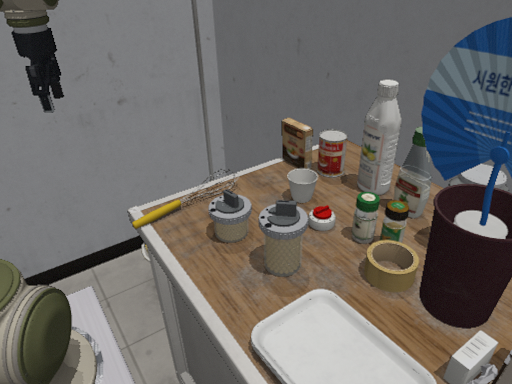

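Top crop: the tall shaker is on the right, with its rim centre at about (580,219) in the crop. Its marks are small (477,249), middle (521,307) and largest (596,325), and the window is near the middle mark. The squat shaker is on the left. I'll fit the pose from the marks.

```bash
cat > fit.py <<'E'
from h import *
from scipy.optimize import least_squares
def marks(f,guess):
    g=255-cv2.cvtColor(f["img"],cv2.COLOR_BGR2GRAY).astype(float);out=[]
    for (u,v),r in zip(guess,(2.2,3,4)):
        for _ in range(4):
            V,U=np.mgrid[:384,:512];w=((U-u)**2+(V-v)**2<=r*r)*np.clip(g-120,0,None);u,v=(w*U).sum()/w.sum(),(w*V).sum()/w.sum()
        out.append((u,v))
    return np.array(out)
def pose(P):
    a=np.array([0,.7,1.4])
    return least_squares(lambda x:(np.c_[x[0]+.038*np.cos(a+x[2]),x[1]+.038*np.sin(a+x[2])]-P).ravel()*1000,[P[:,0].mean(),P[:,1].mean()+.02,3.])
E
python3 - <<'E'
from fit import *
f=vision.grab_frame("top")
c=lambda L:(np.array(L)+.5)/5.6-.5+[190,165]
m=marks(f,c([(477,249),(521,307),(596,325)]));print(m)
P=at_z(f,m,.12)[:,:2];print(P)
s=pose(P);print("pose",s.x,s.fun)
print("rimcentre",at_z(f,c([(580,219)]),.12))
# bar line ends and bar-top outline
e=at_z(f,c([(573,234),(607,186)]),.155)[:,:2];d=e[0]-e[1];print("line",e,"yaw",np.arctan2(d[1],d[0]))
n=at_z(f,c([(532,274)]),.125)[0,:2]-s.x[:2];print("notch",np.hypot(*n),np.arctan2(n[1],n[0]))
# bar pixels by depth
K,R,t=cam(f);V,U=np.mgrid[160:250,260:330];z=f["depth"][160:250,260:330].astype(float)
W=((np.stack([U,V,np.ones_like(U)],-1)@np.linalg.inv(K).T)*z[...,None]-t)@R
b=W[(W[...,2]>.148)&(W[...,2]<.165)];print(len(b),b.mean(0));
ctr,(w,h),an=cv2.minAreaRect(b[:,:2].astype(np.float32)*1000);print(ctr,w,h,an)
_,_,vt=np.linalg.svd(b[:,:2]-b[:,:2].mean(0));print("pca",np.arctan2(vt[0,1],vt[0,0]))
o=robot.observe();q=o["orientation"];from scipy.spatial.transform import Rotation as Ro
print(Ro.from_quat(q,scalar_first=True).as_matrix())
E
```

```text
[[274.74       209.05333333]
 [282.60121457 219.24190283]
 [295.91419492 222.75529661]]
[[ 0.47407438  0.02839836]
 [ 0.45382199  0.01273452]
 [ 0.44702259 -0.01379918]]
pose [ 0.48520533 -0.00830071  1.86711206] [ 0.0350073  -0.35515964 -0.51670414 -0.38607916  0.48169685  0.7412388 ]
rimcentre [[ 0.48515102 -0.00856811  0.12      ]]
line [[ 0.47606895 -0.00204529]
 [ 0.49273709 -0.01386013]] yaw 2.524966616497892
notch 0.026844157731816577 2.4315102079184037
122 [ 0.48908174 -0.01154541  0.15364114]
(489.56951904296875, -11.985357284545898) 11.896232604980469 38.00933074951172 49.49954605102539
pca 2.427386539664962
[[-9.18774475e-01  3.94782797e-01 -7.99352689e-05]
 [ 3.94782804e-01  9.18774468e-01 -1.21065168e-04]
 [ 2.56480385e-05 -1.42788656e-04 -9.99999989e-01]]
```

View pics/top0.png

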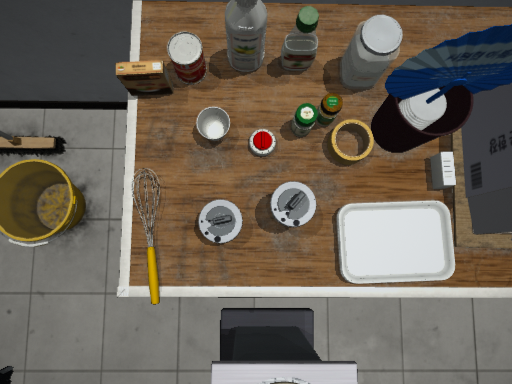

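```bash
cat > go.py <<'E'
import sys
from h import *
from scipy.spatial.transform import Rotation as Ro
x,y,z,yaw=map(float,sys.argv[1:])
o=robot.observe();R=Ro.from_quat(o["orientation"],scalar_first=True).as_matrix();cy=np.arctan2(R[1,0],R[0,0])
d=R.T@(np.array([x,y,z])-o["ee_pos"]);dy=(yaw-cy+np.pi/2)%np.pi-np.pi/2
print("t",o["time"],"tcp",o["ee_pos"],"yaw",cy,"shift units",d/.025,"spin units",-dy/.5,"F",o["force"])
E
python3 go.py 0.4853 -0.0084 0.20 2.435
```

```text
t 0.45 tcp [0.21710564 0.50528923 0.24827242] yaw 2.735761211605535 shift units [-17.96828179 -14.64316539   1.93252705] spin units 0.6015224232110699 F [ 0.37439849 -0.23189924 -0.48418149]
```

The top view shows the tall shaker at (293,204) with no tall objects near it, so the path is clear.

Request:
apply_moves --plan '[[[-0.9,-0.73,0,0],[-0.9,-0.73,0,0],[-0.9,-0.73,0,0],[-0.9,-0.73,0,0],[-0.9,-0.73,0,0],[-0.9,-0.73,0,0],[-0.9,-0.73,0,0],[-0.9,-0.73,0,0],[-0.9,-0.73,0,0],[-0.9,-0.73,0,0],[-0.9,-0.73,0,0],[-0.9,-0.73,0,0],[-0.9,-0.73,0,0],[-0.9,-0.73,0,0],[-0.9,-0.73,0,0],[-0.9,-0.73,0,0],[-0.9,-0.73,0,0],[-0.9,-0.73,0,0],[-0.9,-0.73,0,0],[-0.9,-0.73,0,0]]]' --hand 0.6

```text
time: 2.95
ee_pos: [0.4868, -0.0086, 0.2484]
orientation: [0.0, 0.202, 0.979, 0.0]
force: [0.5, 1.1, -0.3]
finger_gap: 0.051
finger_force: 0.0
```

Request:
apply_moves --plan '[[[0,0,0,0.2],[0,0,0,0.2],[0,0,0,0.2],[0,0,0,0],[0,0,0,0]]]'

```text
time: 3.58
ee_pos: [0.4865, -0.0077, 0.2484]
orientation: [0.0, 0.345, 0.939, -0.0]
force: [-0.6, -0.2, -0.9]
finger_gap: 0.0511
finger_force: 0.0
```

```bash
python3 go.py 0.4853 -0.0084 0.148 2.435
```

```text
t 3.575 tcp [ 0.48646216 -0.00765653  0.24835895] yaw 2.4377182248647724 shift units [ 0.01647211 -0.05280034  4.01435629] spin units 0.005436449729544712 F [-0.56714633 -0.16011665 -0.85454714]
```

Request:
apply_moves --plan '[[[0,-0.05,0.7,0],[0,0,0.7,0],[0,0,0.7,0],[0,0,0.7,0],[0,0,0.6,0],[0,0,0.4,0],[0,0,0.2,0],[0,0,0,0]]]'

```text
time: 4.58
ee_pos: [0.4857, -0.0086, 0.1484]
orientation: [-0.0, 0.345, 0.938, -0.0]
force: [0.1, -0.1, -0.0]
finger_gap: 0.051
finger_force: 0.0
```

```bash
python3 go.py 0.4853 -0.0084 0.148 2.435
python3 - <<'E'
from h import *
f=vision.grab_frame("scene")
cv2.imwrite("pics/s1.png",cv2.resize(f["img"][140:290,200:380],None,fx=4,fy=4,interpolation=cv2.INTER_CUBIC))
E
```

```text
t 4.575 tcp [ 0.48572607 -0.00863792  0.14835387] yaw 2.4361233513324456 shift units [ 0.01914496 -0.00380474  0.01415557] spin units 0.0022467026648911315 F [ 0.13993864 -0.13546057 -0.01730609]
```

View pics/s1.png

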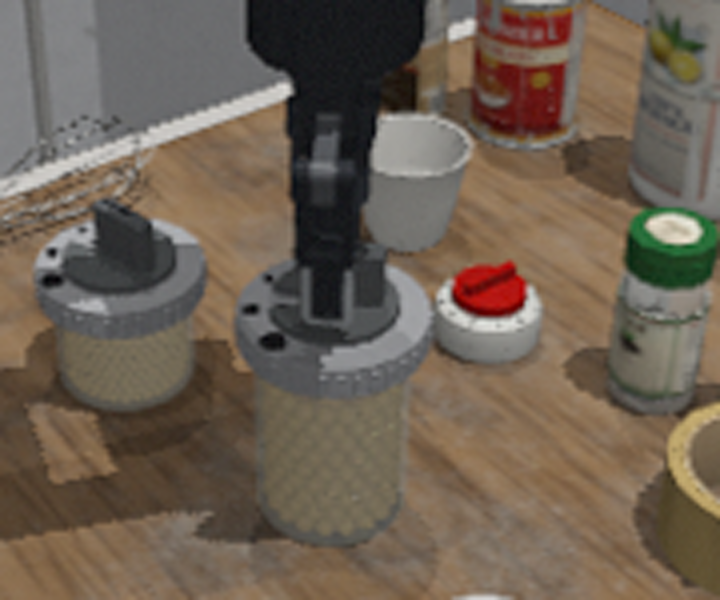

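The fingers straddle the bar at about (330,290) in the crop, and the shaker stands undisturbed. Closing now.

Request:
apply_moves --plan '[[[0,0,0,0],[0,0,0,0],[0,0,0,0],[0,0,0,0],[0,0,0,0],[0,0,0,0]]]' --hand 0

```text
time: 5.38
ee_pos: [0.486, -0.0085, 0.1487]
orientation: [0.001, 0.346, 0.938, 0.0]
force: [1.7, 2.9, 5.9]
finger_gap: 0.0105
finger_force: 59.4
```

```bash
python3 go.py 0.4853 -0.0084 0.148 2.435; python3 -c "
from h import *
o=robot.observe();print(o['wrist_torque'],o['finger_gap'],o['finger_force'])"
```

```text
t 5.375 tcp [ 0.485965   -0.00854859  0.14870175] yaw 2.4358143594366837 shift units [ 0.02412336 -0.01275024  0.0280413 ] spin units 0.0016287188733672409 F [1.70359724 2.9429929  5.91280085]
[ 0.46250512 -0.17168243  0.008     ] 0.010482255054140811 59.44769740104675
```

Request:
apply_moves --plan '[[[0,0,0,-0.15],[0,0,0,-0.15],[0,0,0,-0.15],[0,0,0,-0.15],[0,0,0,-0.15],[0,0,0,-0.15],[0,0,0,-0.15],[0,0,0,-0.15],[0,0,0,-0.15],[0,0,0,-0.15],[0,0,0,-0.15],[0,0,0,0],[0,0,0,0]]]'

```text
time: 7.0
ee_pos: [0.486, -0.0087, 0.1486]
orientation: [0.0, -0.059, 0.998, -0.0]
force: [0.8, 0.8, 5.0]
finger_gap: 0.0109
finger_force: 59.6
```

```bash
python3 go.py 0.4857 -0.0086 0.1484 3.267
python3 - <<'E'
from h import *
print(robot.observe()["wrist_torque"])
f=vision.grab_frame("scene")
cv2.imwrite("pics/s2.png",cv2.resize(f["img"][180:290,200:330],None,fx=5,fy=5,interpolation=cv2.INTER_CUBIC))
E
```

```text
t 7.0 tcp [ 0.48595386 -0.0087083   0.14862209] yaw -3.0237090246495 shift units [0.00958262 0.00549988 0.00887249] spin units -0.015047434939827298 F [0.83432499 0.78618435 5.00145126]
[ 0.26176529 -0.22057852  0.05808661]
```

View pics/s2.png

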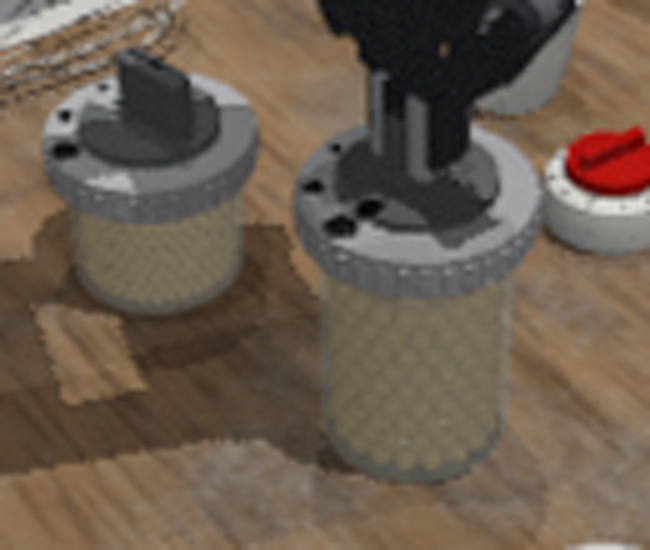

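The window, at (370,208) in the crop, stands at the largest mark (340,226), and the shaker is upright. I'll release, retreat and check from the top.

Request:
apply_moves --plan '[[[0,0,0,0],[0,0,0,0],[0,0,0,0],[0,0,0,0],[0,0,-0.2,0],[0,0,-0.5,0],[0,0,-0.8,0],[0,0,-0.8,0],[0,0,-0.8,0],[0,0,-0.8,0],[0,0,-0.8,0],[0.8,0,0,0],[0.8,0,0,0],[0.8,0,0,0],[0.8,0,0,0],[0.8,0,0,0],[0.8,0,0,0],[0,0,0,0]]]' --hand 0.5

```text
time: 9.3
ee_pos: [0.3659, -0.0229, 0.2667]
orientation: [0.001, -0.059, 0.998, -0.0]
force: [-0.4, -0.9, 0.5]
finger_gap: 0.0427
finger_force: 0.0
```

Run:
```python
from fit import *
f=vision.grab_frame("top")
m=marks(f,[(274.7,209),(282.6,219.2),(295.9,222.7)]);print(m)
s=pose(at_z(f,m,.12)[:,:2]);print(s.x,s.fun)
K,R,t=cam(f);V,U=np.mgrid[160:250,260:330];z=f["depth"][160:250,260:330].astype(float)
W=((np.stack([U,V,np.ones_like(U)],-1)@np.linalg.inv(K).T)*z[...,None]-t)@R
b=W[(W[...,2]>.148)&(W[...,2]<.165)];print(len(b),b.mean(0),cv2.minAreaRect(b[:,:2].astype(np.float32)*1000))
_,_,vt=np.linalg.svd(b[:,:2]-b[:,:2].mean(0));print("pca",np.arctan2(vt[0,1],vt[0,0])-s.x[2])
cv2.imwrite("pics/t3.png",cv2.resize(f["img"][165:255,190:330],None,fx=5.6,fy=5.6,interpolation=cv2.INTER_CUBIC))
```

```text
[[274.63636364 209.21678322]
 [282.73353597 219.37082067]
 [295.8951526  222.69263914]]
[ 0.48524176 -0.00801009  1.87810655] [ 0.00210113 -0.39637637 -0.45036322 -0.18424157  0.44826209  0.58061793]
121 [ 0.49009698 -0.00792829  0.15380089] ((490.124267578125, -8.260605812072754), (36.69078063964844, 12.354762077331543), 6.646914958953857)
pca -4.904533149053002
```

View pics/t3.png

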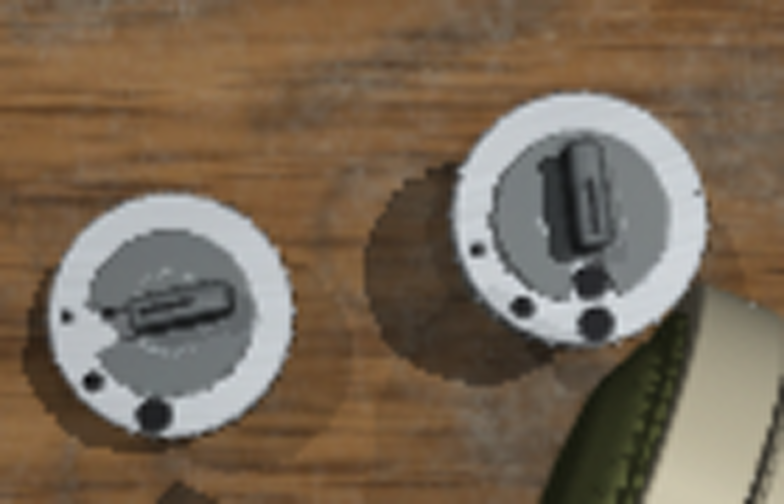

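The dial reads about 1.38 rad against the target 1.40. The whole largest opening shows in the window at (593,282), next to the largest mark at (596,325). The shaker hasn't moved by more than 0.3 mm, and the squat one is unchanged.

```bash
python3 -c "
from rig import robot
print(robot.close_job())"
```

```text
the job is handed in; nothing more can be done
None
```

The tall shaker's window now stands over the largest opening (dial measured at about 1.38 rad, target 1.40). The dial is released, the shaker is upright in place, the squat shaker looks unchanged, and the job was handed in at about 9.4 s.

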